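# Snap the vented cover panel into the clip rack

### The arm

A 7-joint arm with a two-finger parallel gripper is mounted at the origin on a cart in front of the work surface, level with it; the furniture and walls round the work are solid. World frame = base frame: x ahead of the robot, y to its left, z up, the work surface at z = 0. Lengths are in m, angles in rad, forces in N, time in s.
With the tool pointing down it reaches from about 0.425 to 1.025 m from the base axis. Payload 9.4 kg.
Tool frame: the origin (TCP) lies midway between the tips of the shut fingers; the grasp point (between the pads) lies r.hold_point_z behind it (r.hold_point_z is the distance from the TCP to the grasp point, in m); z points along the fingers, x is the direction in which the jaws open and shut, and the axes are right-handed (so a half turn about z gives the same grasp; the last joint's range is limited). The gripper opens to 85 mm and grips with 20 to 120 N. Pads are 22 mm wide; open, the fingers measure 114 mm over their backs; the gripper's body (76 mm by 85 mm) begins 54 mm behind the grasp point. The pads swing forward as they close: fully open they stand 13 mm farther back than shut.
Start: joints at [1.036, 0.599, -0.003, 1.599, 0.002, 0.943, -0.08], TCP at [0.32, -0.65, 0.199] pointing down, gripper open.
Joint ranges: [-2.57, 2.57], [-0.35, 1.97], [-1.29, 1.29], [0.11, 2.56], [-1.05, 4.19], [0.11, 1.86], [-2.63, 2.63]. Speed limits (rad/s): [2.22, 2.22, 3.01, 3.01, 3.14, 3.14, 3.14].

### API

Orientations are given as a rotation vector (axis times angle).
In Python, from bench import r gives the robot as it stands.
- The arm moves only by the shell command python3 -m handwheel 'ROWS' [FORCE]. ROWS is JSON, a list of rows, each a list of 7 numbers: the shift along the tool's x, y, z in cm, then the turn, a rotation vector about the tool's x, y, z in rad, then the gripper command: -1 is fully open, 1 is shut, values between are in proportion. In form: [[x, y, z, wx, wy, wz, gripper], ...]. A call has 1 to 20 rows; each row is the pose to reach, as a shift and turn from the pose measured when the call began, along the tool's axes at that moment; what a row does not reach only later rows make up. A row lasts 1/8 s, in which the tool goes at most 62.5 mm and 10.7 degrees, less where a joint would pass 70% of its speed; a pose out of reach is approached as far as the arm can. A call with a gripper value outside its range is refused whole. The fingers move at their own pace and stop on an object; FORCE is the grip in N (left out, the last holds). Time passes only in rows, so rows that repeat a pose let the fingers close. It gives the time, the measured TCP pose, the force and the opening at its end, in the units of the state.
- r.read_state(): the state, without advancing time (a new reading comes with each control period).
- r.get_image(name): name is "scene" or "top" or "wrist"; returns the picture (480x640x3 uint8, blue, green, red); there is no depth.
- r.camera_info(name): a dict with "fx", "fy", "cx", "cy" (pixels), "eye" and "attitude" of the camera in the world; the wrist camera has in their place "T_tool_cam" (4x4, takes a point from camera to tool coordinates, whose origin is the TCP and whose axes are the tool frame's). Camera axes: x right, y down, z forward; pixel columns grow to the right and rows downward; lengths in m; the calibration is good to about 2 mm. A picture is of the moment at which its call begins: read the wrist's pose just before it. camera_info takes no time and is no camera call.
- r.finish_job(): hands the job in, once; it reports no verdict.
The state is a dict: "clock": time; "joints": joint angles; "joint_velocities": joint speeds; "effort": joint torques, N m; "eef_pos": TCP position; "ee_rot": TCP orientation; "ft_force": force on the tool from outside, world axes, zero at the start; "wrist_torque": the same for the moment, N m; "gripper_width": finger opening in m.
Only numpy, scipy, OpenCV 4.12 (cv2) and the standard library are available. Lean on these libraries where they do the work, as an engineer would, in place of code of your own. Each camera call takes 0.05 s, during which the arm holds its last target. There are 200 camera calls.

### The job

Take the vented cover panel (the taller one, with three long slots) out of the white stand and push it straight down into the empty spring-clip bay of the metal rack until it snaps fully home, upright and centred in its bay. Let go of it, and leave the shorter panel with the window standing where it is.

Things in the scene. Friction and masses are not known exactly. Their poses are not given: they have to be found in the camera images.
- vented_panel: grey upright panel with three long level slots, 124 mm wide (its y), 120 tall (z), sheet 8 thick (x). Grip it across x by the top rim (14 thick, z 98 to 120). Arrow-shaped foot, 84 long, widest (16) at z 14. Up to 0.23 kg. Origin: centre of its underside. It stands in a place of the white stand, its side edges in grooved posts 48 mm up from its underside: lift it straight up 60 mm to clear them.
- window_panel: the other panel in the stand, to be left: grey, 124 mm wide, only 90 mm tall, with one 40 x 26 mm window; same axes, foot and rim; origin at the centre of its underside.
- empty_bay: the free spring-clip bay of the metal rack, fixed (the other holds a blank 90 mm panel). Plate 76 (x) x 140 mm (y), origin at the centre of its underside, floor 6 mm above; the panel stands on it along y, over the origin. Clips at y -29 and +29: two sprung leaves each, 30 mm apart at 38 above the floor, 8 at 20. Pushed straight down (6 to 15 N) the foot spreads them and they snap shut over it.
- panel_stand: fixed white stand that holds the two panels side by side, 300 mm long (its y) x 70 mm, posts 58 mm tall; origin at the centre of its underside, places at y = -75 and +75 mm, their floor 10 mm above the origin.
Not all that is in view belongs to the job. What is shaped like the vented_panel but purple is not meant.

How it is judged:
By the outcome, as a careful person would: the job done as asked, in the order asked, and still so for the second after the job is handed in, with the robot touching nothing.
It also fails if it takes over 42 s, if anything falls off the work surface, if the arm or the gripper's body presses on something with over 40 N, if the wrist force passes 120 N, or if a joint passes its speed limit or range.

## Working session

There is one attempt and no reset: what is moved stays moved. The work goes in short steps, Python scripts to look and compute and a shell command to move; the robot and the scene stay as the last step left them, time stands still between calls to the robot, and variables do not carry over. Pictures are saved under pics/ and viewed, about 8 in all and at most 12, crops included, and the job is handed in when it is done.

```bash
mkdir -p pics; python3 - <<'E'
from bench import r
import cv2
s=r.read_state();print(s['clock'],s['eef_pos'],s['ee_rot'],s['gripper_width'],r.hold_point_z)
for n in("scene","top"):
    cv2.imwrite(f"pics/{n}0.png",r.get_image(n)); print(n,r.camera_info(n))
print(r.camera_info("wrist"))
E
```

```text
0.0 [ 0.32017569 -0.64987027  0.19848994] [-2.66699955e+00  1.65898892e+00  2.26908749e-03] 0.08538720226774064 0.0187
scene {'fx': 560.0636935628531, 'fy': 560.0636935628531, 'cx': 318.20563524307704, 'cy': 245.14589530889418, 'eye': array([-0.45718198,  0.4582654 ,  1.00629099]), 'attitude': array([-1.17856341,  2.22941294, -1.02940554])}
top {'fx': 591.7514946820976, 'fy': 591.7514946820976, 'cx': 318.9128039482766, 'cy': 245.62324884348732, 'eye': array([ 0.15513955, -0.1614242 ,  1.6105211 ]), 'attitude': array([-2.11773494,  2.1319901 , -0.22809575])}
{'fx': 358.61579311850863, 'fy': 358.61579311850863, 'cx': 315.0291827497408, 'cy': 240.9950990131201, 'T_tool_cam': array([[ 9.99999846e-01, -1.23926026e-04,  5.40716869e-04,
        -1.46514298e-04],
       [-5.21250425e-05,  9.49424030e-01,  3.13996828e-01,
        -8.03112050e-02],
       [-5.52281969e-04, -3.13996808e-01,  9.49423878e-01,
        -1.74570206e-01],
       [ 0.00000000e+00,  0.00000000e+00,  0.00000000e+00,
         1.00000000e+00]])}
```

View pics/top0.png

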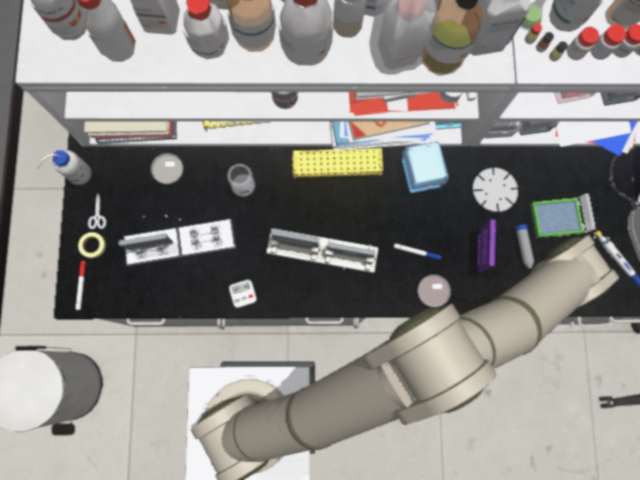

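View pics/scene0.png

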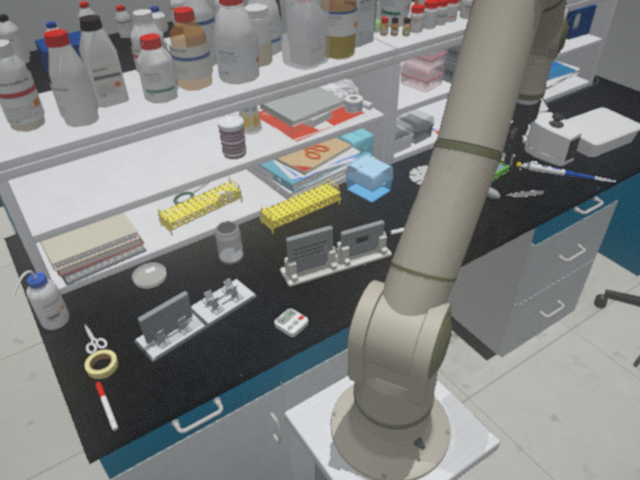

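Top view: stand at about (322,251), with the vented panel on its left half (~(297,243)). Rack is at (178,243), its right bay (~(207,237)) is empty. I'll enlarge both and fit plate outlines.

```bash
cat > h.py <<'E'
import numpy as np, cv2
from scipy.spatial.transform import Rotation as R
from bench import r
def cam(n,s=None):
    c=r.camera_info(n)
    if n=="wrist":
        T=np.eye(4);T[:3,:3]=R.from_rotvec(s['ee_rot']).as_matrix();T[:3,3]=s['eef_pos'];T=T@c['T_tool_cam']
        return c,T[:3,:3],T[:3,3]
    return c,R.from_rotvec(c['attitude']).as_matrix(),np.array(c['eye'])
def ray(C,px,z):
    c,M,e=C; px=np.atleast_2d(px).astype(float)
    d=np.c_[(px[:,0]-c['cx'])/c['fx'],(px[:,1]-c['cy'])/c['fy'],np.ones(len(px))]@M.T
    return e+d*((z-e[2])/d[:,2])[:,None]
def proj(C,P):
    c,M,e=C; q=(np.atleast_2d(P)-e)@M
    return np.c_[q[:,0]/q[:,2]*c['fx']+c['cx'],q[:,1]/q[:,2]*c['fy']+c['cy']]
E
python3 - <<'E'
from h import *
im=cv2.imread('pics/top0.png'); C=cam("top")
m=(cv2.cvtColor(im,cv2.COLOR_BGR2GRAY)>60).astype('uint8')
for n,(x0,y0,x1,y1),z in(("rack",(110,210,245,275),.006),("stand",(255,220,388,280),.010)):
    k=np.zeros_like(m);k[y0:y1,x0:x1]=m[y0:y1,x0:x1]
    cs=cv2.findContours(k,0,2)[0];c=max(cs,key=cv2.contourArea)
    b=cv2.boxPoints(cv2.minAreaRect(c));P=ray(C,b,z)[:,:2]
    print(n,b.round(1).tolist(),P.round(3).tolist(),P.mean(0).round(3),[np.linalg.norm(P[i]-P[i-1]).round(3) for i in range(2)])
crop=cv2.resize(im[205:285,110:390],None,fx=2.8,fy=2.8,interpolation=2)
s=cv2.imread('pics/scene0.png')[215:365,125:405]
cv2.imwrite('pics/crop0.png',np.vstack([crop,cv2.resize(s,None,fx=2.5,fy=2.5,interpolation=2)[:,:][:375,:700] if 0 else cv2.resize(s,(crop.shape[1],370),interpolation=2)]))
E
```

```text
rack [[116.69999694824219, 236.10000610351562], [231.0, 217.0], [236.10000610351562, 247.8000030517578], [121.80000305175781, 266.8999938964844]] [[0.506, 0.369], [0.559, 0.055], [0.471, 0.039], [0.42, 0.35]] [0.489 0.203] [np.float64(0.088), np.float64(0.318)]
stand [[264.5, 255.5], [269.5, 226.5], [379.5, 245.5], [374.6000061035156, 274.3999938964844]] [[0.449, -0.04], [0.53, -0.053], [0.475, -0.357], [0.394, -0.341]] [ 0.462 -0.197] [np.float64(0.306), np.float64(0.083)]
```

View pics/crop0.png

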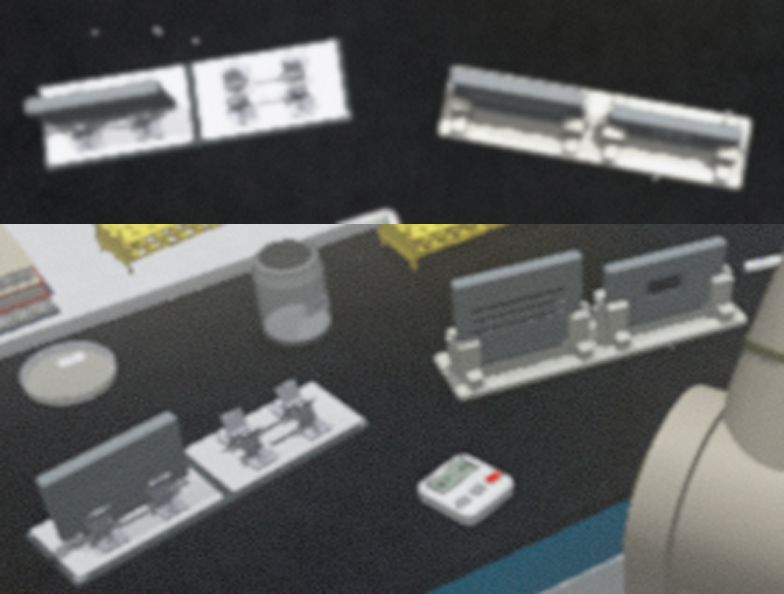

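```bash
python3 - <<'E'
from h import *
C=cam("top")
f=lambda p:np.array(p)/2.8+[110,205]
def q(n,p,z):
    P=ray(C,f(p),z)[:,:2];print(n,P.round(3).tolist(),P.mean(0).round(4));return P
P=q("bay",[(193,65),(339,40),(351,118),(201,143)],.006)
d=P[0]+P[3]-P[1]-P[2];print(np.degrees(np.arctan2(-d[0],d[1])))
P=q("rim",[(453,67),(584,90),(584,106),(450,84)],.13)
d=P[0]+P[3]-P[1]-P[2];print(np.degrees(np.arctan2(-d[0],d[1])),np.linalg.norm(d)/2)
s=r.read_state();print(R.from_rotvec(s['ee_rot']).as_matrix().round(3))
E
```

```text
bay [[0.527, 0.198], [0.552, 0.055], [0.473, 0.041], [0.449, 0.188]] [0.5004 0.1205]
9.604886820615269
rim [[0.496, -0.067], [0.474, -0.186], [0.459, -0.186], [0.48, -0.064]] [ 0.4769 -0.1258]
-10.132842153215512 0.12292088985792753
[[ 0.442 -0.897 -0.001]
 [-0.897 -0.442  0.001]
 [-0.001  0.    -1.   ]]
```

```bash
python3 -m handwheel '[[-5,-4.5,-6,0,0,-0.1,-1],[-10,-9,-6,0,0,-0.2,-1],[-15,-13.5,-6,0,0,-0.33,-1],[-20,-18.5,-6,0,0,-0.46,-1],[-25,-23,-6,0,0,-0.6,-1],[-30,-28,-6,0,0,-0.73,-1],[-35,-32.5,-6,0,0,-0.85,-1],[-40.1,-37.2,-6,0,0,-0.937,-1],[-40.1,-37.2,-6,0,0,-0.937,-1],[-40.1,-37.2,-6,0,0,-0.937,-1],[-40.1,-37.2,-6,0,0,-0.937,-1],[-40.1,-37.2,-6,0,0,-0.937,-1]]' 110
python3 - <<'E'
from h import *
s=r.read_state();im=r.get_image("wrist");cv2.imwrite('pics/w1.png',im)
print(s['clock'],s['eef_pos'],R.from_rotvec(s['ee_rot']).as_matrix().round(3).tolist())
np.save('s1.npy',np.r_[s['eef_pos'],s['ee_rot']])
E
```

```text
clock: 1.6
eef_pos: [0.4762, -0.1274, 0.2589]
ee_rot: [-3.128, 0.28, 0.002]
ft_force: [-0.2, -0.7, -0.1]
gripper_width: 0.0851
1.6 [ 0.47618239 -0.12741309  0.25891265] [[0.984, -0.177, -0.001], [-0.177, -0.984, 0.001], [-0.001, -0.001, -1.0]]
```

View pics/w1.png

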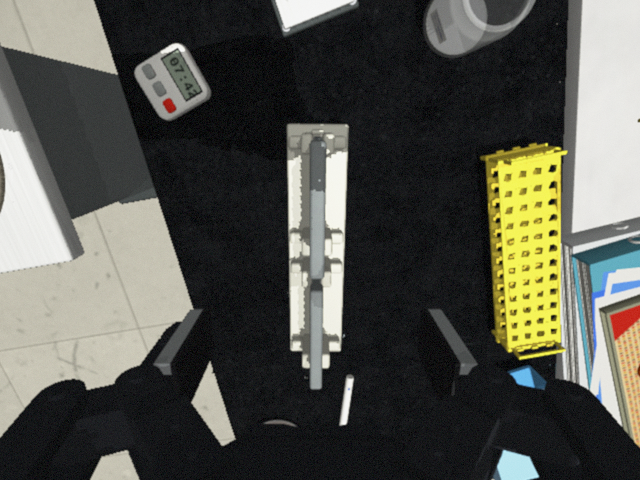

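Wrist view: the vented rim runs from about (318,138) to (317,278), almost parallel to image vertical; the window panel follows below it. Casting that at z=0.130.

```bash
python3 - <<'E'
from h import *
a=np.load('s1.npy');s=dict(eef_pos=a[:3],ee_rot=a[3:]);C=cam("wrist",s);M=R.from_rotvec(a[3:]).as_matrix()
im=cv2.imread('pics/w1.png').astype(int)
for y in (150,180,200,220,240,260,270): print(y,im[y,300:334].mean(1).astype(int).tolist())
P=ray(C,[(318,138),(317,278)],.13);print(P,P.mean(0),((P-a[:3])@M*100).round(2), np.linalg.norm(P[0]-P[1]))
E
```

```text
150 [109, 115, 137, 139, 141, 136, 122, 115, 115, 95, 78, 84, 91, 97, 97, 100, 96, 97, 96, 99, 100, 99, 98, 96, 88, 87, 162, 232, 236, 190, 147, 144, 140, 124]
180 [183, 119, 111, 117, 112, 115, 110, 114, 116, 100, 74, 82, 93, 99, 98, 94, 96, 101, 139, 170, 146, 103, 98, 92, 94, 137, 219, 243, 244, 242, 244, 242, 244, 243]
200 [205, 156, 118, 115, 114, 114, 116, 114, 116, 105, 107, 137, 156, 166, 167, 170, 171, 173, 172, 171, 172, 173, 172, 154, 139, 174, 231, 244, 243, 241, 242, 241, 243, 242]
220 [183, 123, 112, 115, 113, 112, 115, 112, 113, 101, 113, 136, 157, 164, 168, 169, 167, 168, 171, 170, 172, 172, 165, 149, 135, 177, 230, 242, 242, 243, 242, 242, 240, 243]
240 [118, 120, 149, 147, 116, 110, 110, 107, 107, 103, 113, 140, 160, 167, 166, 170, 170, 174, 171, 169, 170, 169, 161, 147, 145, 190, 226, 225, 227, 227, 216, 183, 206, 237]
260 [92, 91, 91, 90, 87, 92, 92, 90, 87, 91, 120, 143, 160, 168, 168, 166, 167, 170, 168, 169, 173, 170, 157, 135, 109, 90, 96, 99, 94, 97, 105, 106, 108, 109]
270 [156, 107, 89, 94, 99, 102, 100, 92, 93, 92, 118, 140, 154, 162, 163, 164, 164, 168, 160, 158, 154, 145, 133, 116, 99, 92, 94, 89, 97, 100, 110, 196, 238, 237]
[[ 0.49024765 -0.06039326  0.13      ]
 [ 0.46761554 -0.18259214  0.13      ]] [ 0.4789316 -0.1214927  0.13     ] [[ 0.21 -6.84 12.89]
 [ 0.15  5.59 12.89]] 0.12427702971835039
```

```bash
python3 -m handwheel '[[0.18,-0.62,4,0,0,0,-1],[0.18,-0.62,8,0,0,0,-1],[0.18,-0.62,12,0,0,0,-1],[0.18,-0.62,14.5,0,0,0,-1],[0.18,-0.62,16,0,0,0,-0.3],[0.18,-0.62,16,0,0,0,0.3],[0.18,-0.62,16,0,0,0,1],[0.18,-0.62,16,0,0,0,1],[0.18,-0.62,16,0,0,0,1],[0.18,-0.62,16,0,0,0,1],[0.18,-0.62,16,0,0,0,1],[0.18,-0.62,16,0,0,0,1]]' 110
```

```text
clock: 3.15
eef_pos: [0.4789, -0.1215, 0.0989]
ee_rot: [-3.128, 0.28, 0.002]
ft_force: [-1.2, 1.0, 0.2]
gripper_width: -0.0002
```

The fingers shut to zero, so the grip missed. Checking.

```bash
python3 - <<'E'
from h import *
s=r.read_state();print(s['gripper_width'],s['ft_force'])
a=r.get_image("wrist");b=r.get_image("scene")
cv2.imwrite('pics/w2.png',np.hstack([cv2.resize(a,(440,330)),cv2.resize(b[190:340,260:420],(352,330))]))
E
```

```text
-0.00018485297177617038 [-1.23229169  0.97144781  0.16439613]
```

View pics/w2.png

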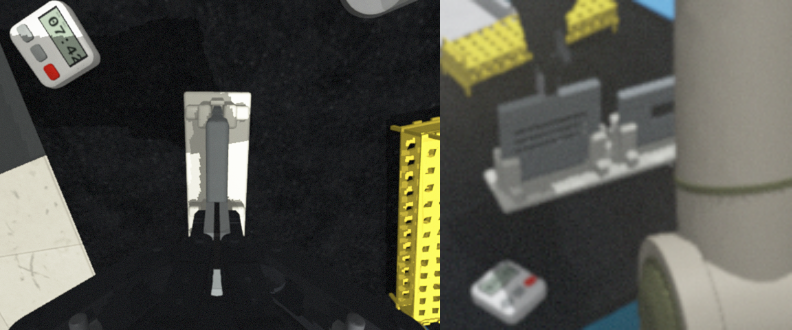

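The picture shows the fingers astride the rim, disagreeing with the width reading. I'll test with a small lift.

```bash
python3 -m handwheel '[[0,0,-1,0,0,0,1],[0,0,-2,0,0,0,1],[0,0,-3,0,0,0,1],[0,0,-3,0,0,0,1]]' 110
python3 - <<'E'
from h import *
s=r.read_state();print(s['gripper_width'],s['ft_force'])
a=r.get_image("wrist");b=r.get_image("scene")
cv2.imwrite('pics/w3.png',np.hstack([cv2.resize(a[130:370,200:440],(400,400),interpolation=2),cv2.resize(b[190:340,265:415],(400,400),interpolation=2)]))
E
```

```text
clock: 3.75
eef_pos: [0.4795, -0.1217, 0.13]
ee_rot: [-3.129, 0.28, -0.001]
ft_force: [0.1, -0.2, -0.6]
gripper_width: 0.0001
0.00011813277429795916 [ 0.05367105 -0.2106972  -0.60554274]
```

View pics/w3.png

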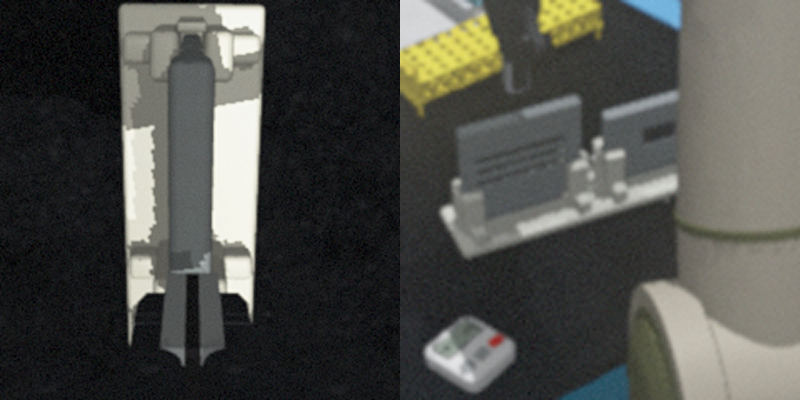

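```bash
python3 - <<'E'
from h import *
C=cam("scene");s=r.read_state()
for P in([.4789,-.1215,.0989],[.4789,-.1215,.1176],[.4795,-.1217,.13]):print(P,proj(C,P))
print("rim ends z=.13",proj(C,[[.49025,-.0604,.13],[.4676,-.1826,.13]]))
b=r.get_image("scene");a=r.get_image("wrist")
x=cv2.imread('pics/scene0.png')
cv2.imwrite('pics/w4.png',np.hstack([cv2.resize(i[205:285,275:355],(400,400),interpolation=2) for i in(x,b)]))
W=cam("wrist",s);print("tcp wrist",proj(W,s['eef_pos']))
E
```

```text
[0.4789, -0.1215, 0.0989] [[310.01624161 242.02687484]]
[0.4789, -0.1215, 0.1176] [[309.80529682 236.31730084]]
[0.4795, -0.1217, 0.13] [[309.59977033 232.32731769]]
rim ends z=.13 [[286.52404429 238.98697968]
 [332.20285929 226.12406462]]
tcp wrist [[315.55213333 281.5180999 ]]
```

View pics/w4.png

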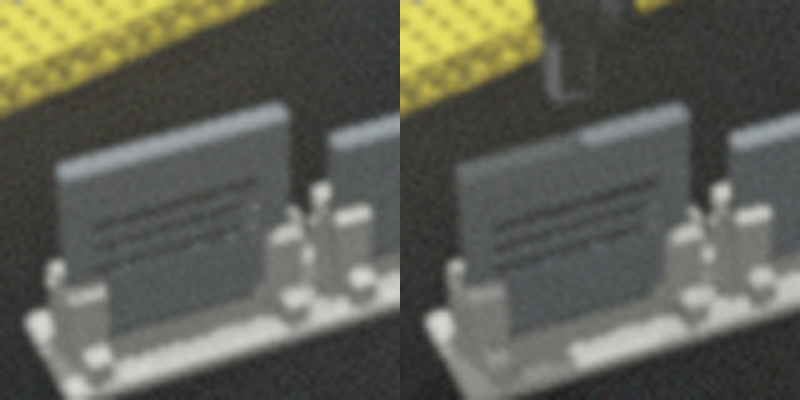

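Panel is untouched: rim ends at (286.6,239)/(332.6,227), as expected for z=0.130. But the fingertip shows at (309,225) where the reported TCP would be at (309.6,232). The tips are really about 25–30 mm short of the reported TCP, and closed just above the rim. I'll open and go that much lower, watching the force.

```bash
python3 -m handwheel '[[0,0,0,0,0,0,-1],[0,0,0,0,0,0,-1],[0,0,0,0,0,0,-1],[0,0,0,0,0,0,-1],[0,0,1,0,0,0,-1],[0,0,2,0,0,0,-1],[0,0,3,0,0,0,-1],[0,0,4,0,0,0,-1],[0,0,4.8,0,0,0,-1],[0,0,5.4,0,0,0,-1],[0,0,5.4,0,0,0,-1]]' 110
python3 -m handwheel '[[0,0,0,0,0,0,0],[0,0,0,0,0,0,0.5],[0,0,0,0,0,0,1],[0,0,0,0,0,0,1],[0,0,0,0,0,0,1],[0,0,0,0,0,0,1]]' 110
```

```text
clock: 5.32
eef_pos: [0.4784, -0.1213, 0.0743]
ee_rot: [-3.128, 0.28, 0.004]
ft_force: [-0.1, 0.1, -0.4]
gripper_width: 0.0854
clock: 6.08
eef_pos: [0.4789, -0.1215, 0.0748]
ee_rot: [-3.128, 0.28, 0.002]
ft_force: [-1.0, 0.4, 5.3]
gripper_width: 0.0119
```

```bash
python3 -m handwheel '[[0,0,-1,0,0,0,1],[0,0,-2,0,0,0,1],[0,0,-3.5,0,0,0,1],[0,0,-5,0,0,0,1],[0,0,-7,0,0,0,1],[0,0,-9,0,0,0,1],[0,0,-10,0,0,0,1],[0,0,-10,0,0,0,1],[0,0,-10,0,0,0,1]]' 110
python3 - <<'E'
from h import *
s=r.read_state();print(s['gripper_width'],s['ft_force'],s['wrist_torque'])
a=r.get_image("wrist");b=r.get_image("scene")
np.save('s5.npy',np.r_[s['eef_pos'],s['ee_rot']])
cv2.imwrite('pics/w5w.png',a);cv2.imwrite('pics/w5s.png',b)
cv2.imwrite('pics/w5.png',np.hstack([cv2.resize(a[60:380,170:490],(400,400),interpolation=2),cv2.resize(b[175:285,260:370],(400,400),interpolation=2)]))
E
```

```text
clock: 7.2
eef_pos: [0.4786, -0.1216, 0.1743]
ee_rot: [-3.128, 0.28, 0.003]
ft_force: [0.9, -0.2, -1.3]
gripper_width: 0.0121
0.012061706914778906 [ 0.94442592 -0.2248601  -1.33166577] [ 0.03789473 -0.03735337 -0.00908178]
```

View pics/w5.png

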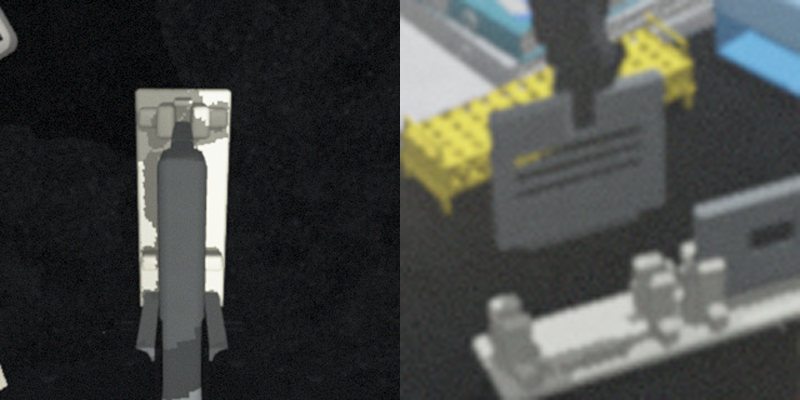

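Panel is firmly held and straight (bottom ~0.11 m), and the window panel is still in its place. Moving beside the bay (7 cm short in x) to look with the wrist camera unobstructed.

```bash
python3 -m handwheel '[[-0.6,-1.5,-1,0,0,-0.02,1],[-1.6,-4.4,-2,0,0,-0.07,1],[-2.8,-7.5,-2,0,0,-0.12,1],[-4,-10.7,-2,0,0,-0.17,1],[-5.2,-14,-2,0,0,-0.22,1],[-6.4,-17.2,-2,0,0,-0.27,1],[-7.4,-20,-2,0,0,-0.31,1],[-8,-21.5,-2,0,0,-0.335,1],[-8.2,-22,-2,0,0,-0.346,1],[-8.2,-22,-2,0,0,-0.346,1],[-8.2,-22,-2,0,0,-0.346,1]]' 110
python3 - <<'E'
from h import *
a=np.load('s5.npy');W=cam("wrist",dict(eef_pos=a[:3],ee_rot=a[3:]))
P=ray(W,(315.6,182),.2395);print("rim end in tool cm",((P-a[:3])@R.from_rotvec(a[3:]).as_matrix()*100).round(2))
s=r.read_state();im=r.get_image("wrist");cv2.imwrite('pics/w6.png',im)
np.save('s6.npy',np.r_[s['eef_pos'],s['ee_rot']]);print(s['eef_pos'],R.from_rotvec(s['ee_rot']).as_matrix().round(3).tolist())
E
```

```text
clock: 8.68
eef_pos: [0.4371, 0.1086, 0.1944]
ee_rot: [-3.13, -0.26, 0.004]
ft_force: [0.5, 0.1, -1.6]
gripper_width: 0.0116
rim end in tool cm [[-0.01 -6.33 -6.51]]
[0.43710903 0.10858362 0.19439998] [[0.986, 0.165, -0.003], [0.165, -0.986, 0.001], [-0.003, -0.001, -1.0]]
```

View pics/w6.png

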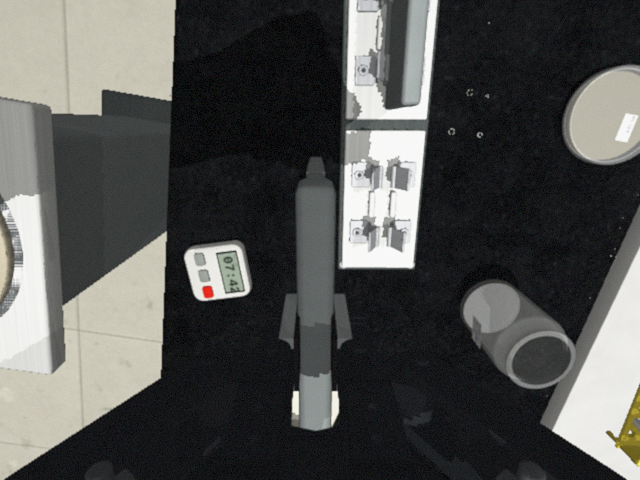

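Wrist view: empty bay plate spans (343,129), (427,130), (414,268), (339,267), clips between; no occlusion by the held panel.

```bash
python3 - <<'E'
from h import *
a=np.load('s6.npy');W=cam("wrist",dict(eef_pos=a[:3],ee_rot=a[3:]));M=R.from_rotvec(a[3:]).as_matrix()
im=cv2.imread('pics/w6.png');g=cv2.cvtColor(im,cv2.COLOR_BGR2GRAY)
k=np.zeros_like(g);k[124:275,336:435]=(g[124:275,336:435]>75)*255
k=cv2.morphologyEx(k,cv2.MORPH_OPEN,np.ones((7,7)))
c=max(cv2.findContours(k,0,2)[0],key=cv2.contourArea);h=cv2.convexHull(c)
q=cv2.approxPolyDP(h,5,True)[:,0];print(q.tolist())
for n,p in(("eye",[(343,129),(427,130),(414,268),(339,267)]),("hull",q)):
    P=ray(W,p,.006);print(n,P[:,:2].round(4).tolist())
    if len(P)==4: print([np.linalg.norm(P[i]-P[i-1]).round(4) for i in range(4)])
    Q=ray(W,cv2.boxPoints(cv2.minAreaRect(P[:,:2].astype('f4')*1)),.006) if 0 else None
    (cx,cy),(w,hh),an=cv2.minAreaRect((P[:,:2]*1000).astype('f4'));print("rect",cx,cy,w,hh,an)
    cen=np.array([cx/1000,cy/1000,.006]);print("tool cm",((cen-a[:3])@M*100).round(2))
# clips: dark leaf gap centres, eye
P=ray(W,[(383,176),(382,235)],.026);print("clips",P[:,:2],P[:,:2].mean(0))
E
```

```text
[[426, 124], [414, 267], [339, 268], [346, 125]]
eye [[0.4506, 0.1866], [0.5308, 0.1991], [0.5545, 0.057], [0.4735, 0.0445]]
[np.float64(0.1439), np.float64(0.0812), np.float64(0.144), np.float64(0.0819)]
rect 502.5395202636719 121.78530883789062 81.93087005615234 144.44949340820312 9.1666898727417
tool cm [ 6.72 -0.2  18.82]
hull [[0.5284, 0.2043], [0.5542, 0.0582], [0.4737, 0.0434], [0.4527, 0.1907]]
[np.float64(0.0769), np.float64(0.1484), np.float64(0.0818), np.float64(0.1488)]
rect 501.077392578125 123.81995391845703 81.8074722290039 148.92327880859375 10.001587867736816
tool cm [ 6.61 -0.43 18.82]
clips [[0.4946627  0.15104719]
 [0.50680382 0.09357114]] [0.50073326 0.12230917]
```

```bash
python3 -m handwheel '[[1.5,0,0,0,0,0,1],[4,-0.1,0,0,0,0,1],[6,-0.13,0,0,0,0,1],[6.55,-0.13,0,0,0,0,1],[6.55,-0.13,0,0,0,0,1],[6.55,-0.13,2,0,0,0,1],[6.55,-0.13,4,0,0,0,1],[6.55,-0.13,6,0,0,0,1],[6.55,-0.13,7.5,0,0,0,1],[6.55,-0.13,7.5,0,0,0,1],[6.55,-0.13,7.5,0,0,0,1]]' 110
python3 - <<'E'
from h import *
s=r.read_state();print(s['eef_pos'],s['ft_force'])
a=r.get_image("wrist");b=r.get_image("scene")
cv2.imwrite('pics/w7.png',np.hstack([cv2.resize(a[40:360,170:490],(400,400),interpolation=2),cv2.resize(b[240:360,130:250],(400,400),interpolation=2)]))
E
```

```text
clock: 10.1
eef_pos: [0.5015, 0.1209, 0.1197]
ee_rot: [-3.13, -0.26, 0.003]
ft_force: [0.2, 0.2, -1.3]
gripper_width: 0.0115
[0.50148579 0.12091982 0.11974258] [ 0.17049557  0.23286155 -1.28740363]
```

View pics/w7.png

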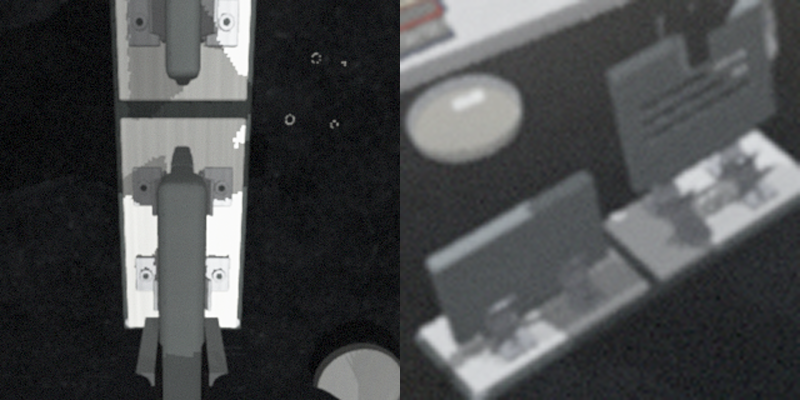

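Wrist view: clip screws at columns 146/221 straddle the panel's rim (centre 183), so it is centred and parallel. Now pushing in.

```bash
python3 -m handwheel '[[0,0,0.7,0,0,0,1],[0,0,1.4,0,0,0,1],[0,0,2.0,0,0,0,1],[0,0,2.4,0,0,0,1],[0,0,2.8,0,0,0,1],[0,0,3.2,0,0,0,1],[0,0,3.6,0,0,0,1],[0,0,3.6,0,0,0,1]]' 120
python3 -m handwheel '[[0,0,0.3,0,0,0,1],[0,0,0.6,0,0,0,1],[0,0,0.9,0,0,0,1],[0,0,1.2,0,0,0,1],[0,0,1.3,0,0,0,1],[0,0,1.3,0,0,0,1]]' 120
```

```text
clock: 11.2
eef_pos: [0.5014, 0.1209, 0.0836]
ee_rot: [-3.13, -0.26, 0.003]
ft_force: [1.9, -2.9, -1.8]
gripper_width: 0.0115
clock: 11.95
eef_pos: [0.5051, 0.122, 0.0783]
ee_rot: [3.13, 0.26, 0.014]
ft_force: [-14.2, -6.8, 103.7]
gripper_width: 0.0116
```

Force is far too high (104 N); backing off right away, then look.

```bash
python3 -m handwheel '[[-0.37,0.1,-0.5,0,0,0,1],[-0.37,0.1,-0.7,0,0,0,1],[-0.37,0.1,-0.7,0,0,0,1]]' 120
python3 - <<'E'
from h import *
s=r.read_state();print(s['clock'],s['eef_pos'],s['ft_force'],s['wrist_torque'],s['gripper_width'])
a=r.get_image("wrist");b=r.get_image("scene")
np.save('s8.npy',np.r_[s['eef_pos'],s['ee_rot']]);cv2.imwrite('pics/w8w.png',a)
cv2.imwrite('pics/w8.png',np.hstack([cv2.resize(a[80:400,170:490],(400,400),interpolation=2),cv2.resize(b[235:325,165:255],(400,400),interpolation=2)]))
E
```

```text
clock: 12.32
eef_pos: [0.5016, 0.1203, 0.0848]
ee_rot: [3.13, 0.26, 0.014]
ft_force: [1.6, -1.7, 0.5]
gripper_width: 0.0115
12.325 [0.50158122 0.12032874 0.08478296] [ 1.64586085 -1.7389893   0.5112956 ] [-0.10961265 -0.04665956  0.01591613] 0.01146331155243131
```

View pics/w8.png

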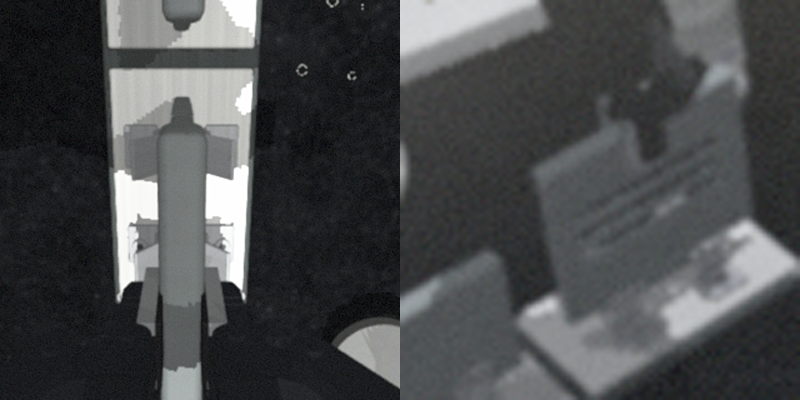

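```bash
python3 - <<'E'
from h import *
S=cam("scene");a=np.load('s8.npy');M=R.from_rotvec(a[3:]).as_matrix();W=cam("wrist",dict(eef_pos=a[:3],ee_rot=a[3:]))
print(np.degrees(np.arctan2(M[1,0],M[0,0])),M[:,2])
c=np.array([a[0],a[1]+.001]);u=np.array([-np.sin(np.radians(9.4)),np.cos(np.radians(9.4))]);n=np.array([u[1],-u[0]])
for z in(.13,.14,.15):
    # front (near camera) top edge of rim = -x side
    print(z,proj(S,[[*(c+.062*u-.007*n),z],[*(c-.062*u-.007*n),z]]).round(1).tolist())
# grip check with the lifted picture w5
b=np.load('s5.npy')
b2=cv2.imread('pics/w5s.png')
for d in(.055,.0652,.075):
    c=b[:2];u=np.array([np.sin(np.radians(10.2)),np.cos(np.radians(10.2))]);n=np.array([u[1],-u[0]])
    print(d,proj(S,[[*(c+.062*u-.007*n),b[2]+d],[*(c-.062*u-.007*n),b[2]+d],[*(c+.062*u-.004*n),b[2]+d-.12+.04]]).round(1).tolist())
E
```

```text
9.48087925664538 [ 8.64439547e-03  3.73151025e-04 -9.99962567e-01]
0.13 [[197.7, 278.6], [241.0, 253.9]]
0.14 [[197.0, 275.4], [240.5, 250.7]]
0.15 [[196.3, 272.2], [240.1, 247.5]]
0.055 [[285.4, 208.2], [333.3, 195.3], [286.9, 233.9]]
0.0652 [[285.2, 204.6], [333.3, 191.9], [286.6, 230.7]]
0.075 [[285.0, 201.2], [333.2, 188.5], [286.4, 227.5]]
```

```bash
python3 - <<'E'
from h import *
for f in("w5w","w8w"):
    g=cv2.GaussianBlur(cv2.cvtColor(cv2.imread(f'pics/{f}.png'),cv2.COLOR_BGR2GRAY),(3,3),0).astype(int)
    for y in(186,200,220,240,260,275): print(f,y,g[y,290:342:1].tolist())
g=cv2.cvtColor(r.get_image("scene"),cv2.COLOR_BGR2GRAY).astype(int)
for x in(198,202,206,210,232,236,239): print(x,[ (y,g[y,x]) for y in range(245,290,1) if abs(g[y+1,x]-g[y-1,x])>10], )
for y in range(250,306,3): print(y,g[y,188:212].tolist())
E
```

```text
w5w 186 [122, 121, 120, 120, 120, 124, 128, 114, 84, 68, 67, 70, 73, 77, 81, 81, 80, 80, 80, 80, 80, 81, 81, 80, 80, 80, 80, 81, 82, 82, 81, 81, 82, 82, 82, 82, 81, 79, 77, 75, 72, 70, 89, 147, 213, 244, 248, 247, 247, 247, 247, 247]
w5w 200 [120, 120, 120, 120, 114, 94, 76, 76, 84, 88, 90, 93, 96, 98, 100, 100, 99, 98, 98, 99, 99, 99, 100, 100, 99, 99, 101, 101, 100, 100, 99, 99, 99, 100, 100, 100, 100, 100, 99, 97, 96, 94, 91, 86, 96, 147, 212, 244, 248, 247, 247, 247]
w5w 220 [121, 120, 119, 119, 116, 99, 81, 77, 82, 86, 89, 92, 95, 97, 100, 100, 99, 99, 100, 100, 100, 101, 101, 102, 103, 103, 101, 100, 100, 101, 101, 100, 100, 100, 101, 101, 101, 101, 100, 98, 96, 93, 89, 87, 119, 190, 239, 248, 247, 247, 247, 247]
w5w 240 [221, 190, 146, 123, 117, 106, 88, 79, 82, 86, 89, 91, 93, 94, 97, 100, 99, 98, 98, 98, 98, 97, 99, 99, 100, 100, 99, 99, 100, 100, 101, 100, 100, 100, 100, 99, 99, 100, 98, 95, 94, 91, 87, 93, 138, 205, 242, 247, 247, 247, 247, 247]
w5w 260 [99, 99, 99, 99, 99, 96, 85, 75, 76, 84, 89, 91, 93, 96, 98, 99, 100, 100, 98, 98, 98, 99, 99, 99, 100, 100, 100, 101, 10
[... 4703 characters left out ...]
, 46, 46, 51, 47, 54, 68, 82, 86, 85, 85, 83, 81, 84, 79, 82, 74, 74, 78, 88, 87]
289 [43, 51, 51, 48, 50, 44, 45, 44, 50, 57, 70, 85, 82, 82, 82, 85, 83, 84, 94, 89, 86, 85, 72, 76]
292 [51, 41, 49, 47, 48, 45, 44, 47, 41, 45, 56, 79, 79, 83, 82, 79, 79, 90, 94, 103, 95, 96, 90, 88]
295 [67, 48, 48, 42, 46, 45, 43, 44, 45, 44, 47, 70, 85, 82, 82, 80, 85, 80, 81, 82, 79, 79, 79, 80]
298 [79, 57, 45, 47, 42, 45, 46, 47, 41, 50, 43, 50, 67, 84, 79, 81, 79, 81, 81, 80, 87, 78, 78, 82]
301 [75, 63, 53, 45, 40, 46, 44, 36, 51, 79, 109, 124, 114, 97, 87, 78, 79, 81, 79, 83, 74, 84, 82, 84]
304 [80, 73, 58, 49, 78, 129, 167, 185, 196, 192, 192, 181, 150, 123, 96, 86, 76, 81, 80, 79, 82, 87, 90, 95]
```

```bash
cat > rim.py <<'E'
from h import *
S=cam("scene")
def rim(im,c,yaw,ts,lo=.07,hi=.27):
    """front top rim edge height: along vertical line at panel station t, strongest bright->dark"""
    g=cv2.GaussianBlur(cv2.cvtColor(im,cv2.COLOR_BGR2GRAY),(3,3),0).astype('f4');out=[]
    y=np.radians(yaw);u=np.array([-np.sin(y),np.cos(y)]);n=np.array([np.cos(y),np.sin(y)])
    zs=np.arange(lo,hi,.0005)
    for t in ts:
        p=c+t*u-.007*n
        q=proj(S,np.c_[np.tile(p,(len(zs),1)),zs]).astype('f4')
        v=cv2.remap(g,q[:,0].reshape(1,-1),q[:,1].reshape(1,-1),1)[0]
        d=v[12:]-v[:-12]; z=zs[6:-6]; i=d.argmax(); out.append((round(float(z[i]),4),round(float(d[i]))))
    return out
E
python3 - <<'E'
from rim import *
im=cv2.imread('pics/scene0.png');c0=np.array([.4789,-.1215])
print(rim(im,c0,-10.2,(-.05,-.04,-.03,.03,.04,.05),.11,.15))
b=np.load('s5.npy');print(b[2],rim(cv2.imread('pics/w5s.png'),b[:2],-10.2,(-.05,-.04,-.03,.03,.04,.05),.2,.26))
b=np.load('s8.npy');print(b[2],rim(r.get_image("scene"),b[:2]+[0,.001],9.4,(-.05,-.04,-.03,.03,.04,.05),.115,.16))
E
```

```text
[(0.1295, 38), (0.1295, 39), (0.1295, 40), (0.1305, 40), (0.1285, 38), (0.1285, 38)]
0.17432161631616094 [(0.2365, 46), (0.2365, 38), (0.228, 33), (0.238, 48), (0.2375, 60), (0.238, 46)]
0.08478296480810749 [(0.14, 40), (0.137, 21), (0.155, 6), (0.1395, 13), (0.1385, 12), (0.1395, 12)]
```

```bash
python3 - <<'E'
from h import *
S=cam("scene");T=cam("top")
P=ray(S,[(191.8,307.4),(238.6,278.6),(256.1,296.5),(207.9,323.6)],.006);print(P.round(4),P.mean(0))
y=np.radians(9.4);u=np.array([-np.sin(y),np.cos(y)]);n=np.array([np.cos(y),np.sin(y)]);c=np.array([.5013,.1217])
print(proj(S,[[*(c+a*u+b*n),.006] for a,b in((.07,.038),(-.07,.038),(-.07,-.038),(.07,-.038))]).round(1).tolist())
s=r.read_state();a=r.get_image("scene");np.save('s9.npy',np.r_[s['eef_pos'],s['ee_rot']]);cv2.imwrite('pics/s9.png',a)
W=r.get_image("wrist");cv2.imwrite('pics/w9.png',W);print(s['clock'],s['eef_pos'],s['ft_force'])
g=cv2.cvtColor(a,cv2.COLOR_BGR2GRAY)
for yy in(262,268,274,280,286):print(yy,g[yy,236:252].tolist())
W5=cv2.imread('pics/w5w.png')
for f in (W5,W): print(cv2.cvtColor(f,cv2.COLOR_BGR2GRAY)[150:205:1,316].tolist())
E
```

```text
[[0.5301 0.1977 0.006 ]
 [0.5563 0.054  0.006 ]
 [0.4722 0.0483 0.006 ]
 [0.4581 0.1879 0.006 ]] [0.50416784 0.12195966 0.006     ]
[[192.5, 307.9], [238.0, 280.7], [256.2, 295.5], [210.2, 324.5]]
12.525 [0.50136658 0.12036042 0.08445894] [ 2.78694304 -2.15646713 -1.61533501]
262 [87, 85, 85, 80, 86, 69, 56, 51, 45, 50, 44, 45, 52, 46, 50, 46]
268 [85, 78, 81, 85, 80, 81, 70, 56, 45, 50, 47, 45, 47, 47, 48, 45]
274 [78, 84, 82, 85, 87, 82, 74, 66, 51, 47, 48, 48, 47, 49, 48, 44]
280 [77, 83, 80, 82, 83, 81, 79, 75, 57, 43, 44, 46, 48, 48, 42, 40]
286 [83, 94, 119, 156, 178, 195, 206, 205, 181, 148, 97, 57, 48, 45, 42, 46]
[135, 141, 130, 137, 143, 131, 105, 81, 67, 70, 64, 66, 67, 68, 67, 71, 67, 69, 67, 71, 71, 70, 72, 66, 64, 67, 67, 71, 68, 65, 70, 68, 69, 72, 70, 74, 78, 88, 96, 97, 100, 98, 100, 98, 98, 98, 103, 100, 99, 100, 102, 100, 99, 100, 99]
[199, 195, 195, 199, 195, 195, 181, 133, 83, 76, 82, 79, 81, 80, 77, 80, 82, 82, 85, 86, 81, 81, 77, 76, 80, 77, 77, 82, 79, 77, 80, 81, 82, 87, 87, 91, 98, 104, 115, 113, 120, 119, 121, 121, 120, 120, 121, 122, 123, 123, 117, 121, 121, 122, 122]
```

```bash
python3 - <<'E'
from rim import *
ts=(-.055,-.05,-.045,-.04,.03,.04,.045,.05,.055)
im=np.zeros((480,640,3),'uint8');k=cv2.imread('pics/w7.png')[:,400:];im[240:360,130:250]=cv2.resize(k,(120,120),interpolation=cv2.INTER_AREA)
print("w7 .1197",rim(im,np.array([.5015,.1219]),9.4,ts,.15,.205))
print("now .0845",rim(cv2.imread('pics/s9.png'),np.array([.5014,.1213]),9.4,ts,.115,.165))
# neighbouring blank panel check: rim at .096, centre 0.15 along +y
y=np.radians(9.4);u=np.array([-np.sin(y),np.cos(y)])
print("blank",rim(cv2.imread('pics/scene0.png'),np.array([.5013,.1217])+.152*u,9.4,ts,.07,.125))
E
```

```text
w7 .1197 [(0.1715, 25), (0.1745, 39), (0.1755, 36), (0.174, 29), (0.1765, 13), (0.1765, 12), (0.174, 11), (0.1755, 13), (0.176, 11)]
now .0845 [(0.14, 33), (0.14, 40), (0.1395, 35), (0.1615, 23), (0.1395, 12), (0.1395, 10), (0.14, 10), (0.1395, 12), (0.1395, 12)]
blank [(0.103, 29), (0.105, 39), (0.105, 40), (0.1045, 39), (0.105, 43), (0.1035, 42), (0.104, 43), (0.104, 42), (0.1045, 44)]
```

Scene-relative check: the neighbouring blank's rim (90 mm panel, home) measures 0.1045, so the rack sits ~8 mm higher than assumed and home for the vented rim is ~0.1345. Now it reads 0.1395 → 5 mm above home. The 104 N was the panel bottoming on the floor. Re-seating gently by force.

```bash
python3 -m handwheel '[[0,0,0.15,0,-0.004,0,1],[0,0,0.3,0,-0.0086,0,1],[0,0,0.45,0,-0.0086,0,1],[0,0,0.45,0,-0.0086,0,1]]' 120
```

```text
clock: 13.12
eef_pos: [0.5016, 0.1205, 0.0801]
ee_rot: [3.13, 0.26, -0.0]
ft_force: [0.9, 0.2, 0.6]
gripper_width: 0.0112
```

```bash
python3 -m handwheel '[[0,0,0.1,0,0,0,1],[0,0,0.2,0,0,0,1],[0,0,0.2,0,0,0,1]]' 120
python3 - <<'E'
from rim import *
s=r.read_state();print(s['eef_pos'],s['ft_force'],s['clock'])
print(rim(r.get_image("scene"),s['eef_pos'][:2]+[0,.001],9.4,(-.05,-.045,.04,.045,.05,.055),.115,.155))
E
```

```text
clock: 13.5
eef_pos: [0.502, 0.1208, 0.0788]
ee_rot: [3.13, 0.26, 0.002]
ft_force: [0.3, -1.5, 7.6]
gripper_width: 0.0112
[0.50203677 0.12078659 0.07880604] [ 0.28618249 -1.54681901  7.55491345] 13.5
[(0.1335, 42), (0.1335, 38), (0.1335, 12), (0.134, 12), (0.1335, 13), (0.1345, 12)]
```

```bash
python3 -m handwheel '[[0,0,0.15,0,0,0,1],[0,0,0.3,0,0,0,1],[0,0,0.3,0,0,0,1]]' 120
python3 - <<'E'
from rim import *
s=r.read_state()
print(rim(r.get_image("scene"),s['eef_pos'][:2]+[0,.001],9.4,(-.05,-.045,.04,.045,.05,.055),.115,.155))
E
```

```text
clock: 13.92
eef_pos: [0.5028, 0.121, 0.0776]
ee_rot: [3.129, 0.26, 0.006]
ft_force: [-3.7, -0.8, 22.1]
gripper_width: 0.0117
[(0.1335, 40), (0.133, 36), (0.1355, 11), (0.134, 11), (0.133, 13), (0.133, 13)]
```

Rim no longer descends while force rises to 22 N: on the floor. Relax, open, rise.

```bash
python3 -m handwheel '[[-0.05,0,-0.1,0,-0.003,0,1],[-0.1,0,-0.15,0,-0.005,0,1],[-0.1,0,-0.15,0,-0.005,0,0.5],[-0.1,0,-0.15,0,-0.005,0,0],[-0.1,0,-0.15,0,-0.005,0,-1],[-0.1,0,-0.15,0,-0.005,0,-1],[-0.1,0,-0.15,0,-0.005,0,-1],[-0.1,0,-0.15,0,-0.005,0,-1],[-0.1,0,-2,0,-0.005,0,-1],[-0.1,0,-5,0,-0.005,0,-1],[-0.1,0,-9,0,-0.005,0,-1],[-0.1,0,-13,0,-0.005,0,-1],[-0.1,0,-13,0,-0.005,0,-1]]' 20
python3 - <<'E'
from rim import *
s=r.read_state();b=r.get_image("scene");a=r.get_image("wrist");np.save('s10.npy',np.r_[s['eef_pos'],s['ee_rot']])
cv2.imwrite('pics/w10w.png',a);cv2.imwrite('pics/s10.png',b)
print(rim(b,np.array([.502,.1218]),9.4,(-.05,-.045,-.03,-.01,.01,.03,.045,.05),.115,.155))
cv2.imwrite('pics/w10.png',np.hstack([cv2.resize(a[0:320,155:475],(400,400),interpolation=2),cv2.resize(b[215:335,155:275],(400,400),interpolation=2)]))
E
```

```text
clock: 15.6
eef_pos: [0.5028, 0.1215, 0.2103]
ee_rot: [3.13, 0.259, 0.006]
ft_force: [0.4, 0.1, -0.4]
gripper_width: 0.0851
[(0.1365, 30), (0.134, 31), (0.134, 31), (0.136, 40), (0.135, 40), (0.133, 13), (0.1335, 12), (0.1335, 13)]
```

View pics/w10.png

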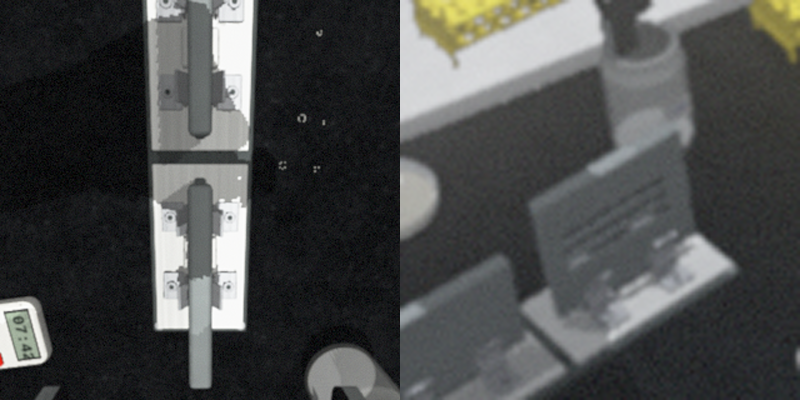

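Released: panel upright, in line with the blank (both rims at columns 188–212 in the crop), rim at 0.134 vs 0.1345 expected. Checking centring along y numerically.

```bash
python3 - <<'E'
from rim import *
a=np.load('s10.npy');W=cam("wrist",dict(eef_pos=a[:3],ee_rot=a[3:]));M=R.from_rotvec(a[3:]).as_matrix()
f=lambda p:np.array(p)*.8+[155,0]
t=lambda p,z:((ray(W,f(p),z)-a[:3])@M*100).round(2)
P=t([(200,179),(200,388)],.134);print("rim",P.tolist(),P.mean(0))
for z in(.006,.014):
    P=t([(152,164),(249,164),(245,330),(155,330)],z);print("plate",z,P[:,:2].tolist(),P.mean(0))
    P=t([(169,216),(231,216),(171,287),(231,287)],z);print("screws",P.mean(0),P[:,:2].tolist())
print("window",rim(cv2.imread('pics/s10.png'),np.array([.4789,-.1215])-.15*np.array([np.sin(np.radians(10.2)),np.cos(np.radians(10.2))]),-10.2,(-.05,-.03,0,.03),.08,.12))
print(rim(cv2.imread('pics/scene0.png'),np.array([.4789,-.1215])-.15*np.array([np.sin(np.radians(10.2)),np.cos(np.radians(10.2))]),-10.2,(-.05,-.03,0,.03),.08,.12))
E
```

```text
rim [[-0.04, -6.72, 7.62], [-0.03, 6.0, 7.64]] [-0.035 -0.36   7.63 ]
plate 0.006 [[-3.92, -7.21], [3.92, -7.21], [4.06, 7.24], [-4.13, 7.23]] [-1.7500e-02  1.2500e-02  2.0425e+01]
screws [7.5000e-03 5.7500e-02 2.0425e+01] [[-2.63, -3.04], [2.56, -3.04], [-2.59, 3.15], [2.69, 3.16]]
plate 0.014 [[-3.83, -7.23], [3.84, -7.23], [3.97, 6.92], [-4.04, 6.91]] [-1.5000e-02 -1.5750e-01  1.9625e+01]
screws [ 5.0000e-03 -1.1500e-01  1.9625e+01] [[-2.58, -3.15], [2.5, -3.15], [-2.54, 2.92], [2.64, 2.92]]
window [(0.0995, 1), (0.1015, 2), (0.1095, 2), (0.099, 37)]
[(0.0965, 35), (0.099, 35), (0.099, 37), (0.099, 37)]
```

```bash
python3 -c "
from bench import r
print(r.finish_job(), r.read_state()['clock'])"
```

```text
the job is handed in; nothing more can be done
the job is handed in; nothing more can be done
```

I took the vented panel out of the stand, pushed it into the empty clip bay until it met the floor, let go, and handed the job in at about 16 s. I did not do a pull test on the snap. My evidence that it is home is the rim height and the floor contact.

**Last checks**
- **Seating:** with the gripper open and clear, the panel stands upright and in line with the neighbouring blank. Its rim reads about 0.134 m, against 0.1345 m expected when home, judged from the blank's rim. Before release the rim did not drop any further as the push rose from 8 to 22 N.
- **Centring:** it is within about 0.5 mm across the bay, and about 1–2 mm towards +y along it, which is close to the calibration limit.
- **Window panel:** it was standing untouched after the lift. At the end the arm hid most of it; the one spot still visible had not changed.

**What went wrong or disagreed**
- **First grasp:** it closed on nothing just above the rim, because the fingertips were about 28 mm short of the reported tool point. I opened and gripped lower.
- **Push force:** the first push reached about 104 N at the wrist, below the 120 N limit. The panel was already bottoming: the rack seems to sit about 8 mm higher than I assumed. I backed off, then re-seated it gently.
- **Height estimates:** the scene-camera heights at the rack differed by about 8 mm from the tool-based ones, so I relied on the blank panel as the reference.

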